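Check the vacuum pump's oil with its dipstick

ROBOT

A 6-joint arm with a two-finger parallel gripper is mounted at the origin on a cart in front of the work surface, level with it; the furniture and walls round the work are solid. World frame = base frame: x ahead of the robot, y to its left, z up, the work surface at z = 0. Lengths are in m, angles in degrees, forces in N, time in s.
With the tool pointing down it reaches from about 0.35 to 0.875 m from the base axis. Payload 4.2 kg.
Tool frame: the origin (TCP) lies on the centre line of the jaws, within the pads' length; the fingertips stand 17 mm ahead of it and the grasp point (between the pads) lies 2 mm behind it; z points along the fingers, y is the direction in which the jaws open and shut (so a half turn about z gives the same grasp; the last joint's range is limited). The gripper opens to 87 mm and grips with 3 to 60 N. Pads are 19 mm wide; open, the fingers measure 117 mm over their backs; the gripper's body (75 mm by 190 mm) begins 51 mm behind the grasp point.
Start: joints at [-53.594, 22.042, 0.453, 0, -68.411, -14.817], TCP at [0.23, -0.581, 0.24] pointing down, gripper open.
Joint ranges: [-179.83, 179.83], [-69.29, 118.12], [-61.27, 80.66], [-181.25, 117.63], [-171.15, -9.14], [-177.46, 177.46]. Speed limits (degrees/s): [159.86, 159.86, 180, 180, 180, 180].

INTERFACE

Orientations are given as a 3x3 rotation matrix whose columns are the frame's x, y, z axes.
In Python, from station import * gives the robot as it stands.
- The arm moves only by the tool play_rows, never from a script. Its argument "targets" is a list that holds one entry, the list of rows, each a list of 5 numbers: the closure, from 0 (fully open) to 1 (shut), then the shift along the world's x, y, z in m, then the turn about the world's z in rad. In form: [[[gripper, x, y, z, twist], ...]]. A call has 1 to 5 rows; each row is the pose to reach, as a shift and turn from the pose commanded when the call began; what a row does not reach only later rows make up. A row lasts 1/12 s, in which the tool goes at most 41.7 mm and 7.16 degrees, less where a joint would pass 70% of its speed; a pose out of reach is approached as far as the arm can. A call with a gripper value outside its range is refused whole. The fingers move at their own pace and stop on an object; the grip force is fixed at half the most. Time passes only in rows, so rows that repeat a pose let the fingers close. It gives the time, the measured TCP pose, the force and the opening at its end, in the units of the state.
- sense(): the state, without advancing time (a new reading comes with each control period).
- capture(name): name is "side" or "top"; returns the picture (480x640x3 uint8, blue, green, red); there is no depth.
- get_calibration(name): a dict with "camera_matrix" (3x3 intrinsics, pixels), "D" ([k1, k2, p1, p2, k3] as OpenCV has them; the pictures are not rectified), "T" (4x4, takes a point from camera to world coordinates). Camera axes: x right, y up, looking along -z (the intrinsics and any distortion apply to the point x, -y, -z); pixel columns grow to the right and rows downward; lengths in m; the calibration is good to about 2 mm. A picture is of the moment at which its call begins. get_calibration takes no time and is no camera call.
- finish_job(): hands the job in, once; it reports no verdict.
The state is a dict: "time_s": time; "joints": joint angles; "joint_velocities": joint speeds; "effort": joint torques, N m; "tcp_pos": TCP position; "ee_rot": TCP orientation; "wrist_force": force on the tool from outside, world axes, zero at the start; "moment": the same for the moment, N m; "gripper_width": opening from 0.0 (shut) to 1.0 (fully open).
Only numpy, scipy, OpenCV 4.12 (cv2) and the standard library are available. Lean on these libraries where they do the work, as an engineer would, in place of code of your own. Each camera call takes 0.05 s, during which the arm holds its last target. There are 200 camera calls.

TASK

Check the oil of the furnace's vacuum pump: fold the hinged cover of its filler bay out and down to its stop, so that it lies level as a drip shelf, then take the wiped dipstick from the mat and slide it into the sloping guide tube until its collar stops flat on the mouth, and keep it there for half a second. Draw it out again and finish while holding it in the gripper, level and still, marked flat facing up as it lay, about 20 cm above the mat and well clear of the pump, ready to be read. Leave the cover down, and do not shift the plaster models, wax carver, articulator, mouse or bur block that stand around.

Things in the scene. Friction and masses are not known exactly. Their poses are not given: they have to be found in the camera images.
- pump: white vacuum pump with grey finned motor, fixed, 132 (x) x 252 (y) mm. Origin: centre of its underside; z up, y from the filler bay to the motor (bay on its -y side, roughly to the robot's right). Flat top 160 mm up, from y = -0.066 to +0.045; a filter at x 0.028, y 0.022 and a stub at x -0.028 stand on it to 203 mm. Bay: a sloping face 110 mm wide between two cheeks
- guide_tube: steel guide tube in the filler bay, fixed to the pump. Origin: centre of the mouth's rim, 135 mm up, 90 mm to -y of the pump's origin. x runs along the bore INTO the pump, 40 deg below level; y level; z square to the bore, upward. Bore 12 mm, 62 mm long (free sump behind), its outer 14 mm widening to 20 mm; flat flange 44 mm across, flush with the rim, on which the collar stops
- cover (a joint): angle of the pump's hinged cover plate: 0 = closed over the bay, sloping up 50 deg; grows as it folds outward and down; 2.269 = at its stop, level, sticking out from the pump. Stiff hinge: stays where left, about 1 N at its edge moves it; starts 0 to 0.35. Plate 118 mm wide, 72 long from the hinge, 4 thick; then a tongue 36 mm wide to 106 mm from the hinge
- cover_hinge (a point): middle of the cover's hinge axis, which is level and runs along the pump's x, 111 mm above the bench, at y = -0.123 in the pump's frame, at the lower edge of the bay; the cover's inner face passes about 1 mm from it
- cover_edge (a point): middle of the bead at the end of the cover's tongue, 103 mm from the hinge axis; moves with the cover. Closed, it stands about 192 mm up, with free air behind it (toward the pump's +y) down to the housing's top, so that a finger can push the tongue outward from behind
- dipstick: steel rod 8 mm thick with hexagonal collar (24 mm across flats, x -0.008 to 0) and black bar handle (x -0.120 to -0.030, 14 mm wide in y, 24 high in z). Origin: rod axis at the collar's seat face; x to the tip (x 0.110); z out of the marked flat. 60 to 130 g, balance near the collar. Starts lying level on the mat, z up, axis 12 mm over it, tip roughly to the robot's left
- dipstick_tip (a point): end of the rod, 110 mm from the collar's seat face
- dipstick_handle (a point): point on the rod's axis inside the handle, 80 mm behind the collar's seat face, the place to grasp; when the collar is home it is 80 mm out from the mouth, 186 mm above the bench
- model_upper: upper jaw plaster model, horseshoe of teeth on a base, 59x65x29 mm, lying loose near the front edge left of the middle
- model_third: another plaster jaw model, 59x65x29 mm, loose on the left of the bench
- wax_carver: thin metal wax carver, 174 mm long, 8 mm thick, lying loose across the back of the mat
- articulator: dental articulator with two plaster casts, 115x86x118 mm, standing loose on the right
- mouse: black computer mouse, 103x60x35 mm, loose on the right
- bur_block: wooden block with upright burs, 42x85x55 mm, loose at the front left

How it is judged:
By the outcome, as a careful person would: the job done as asked, in the order asked, and still so for the second after the job is handed in, while the arm keeps its last pose, push and grip.
It also fails if it takes over 67 s, if anything falls off the work surface, if the arm or the gripper's body presses on something with over 40 N, if the wrist force passes 120 N, or if a joint passes its speed limit or range.

## Working session

There is one attempt and no reset: what is moved stays moved. The work goes in short steps, Python scripts to look and compute and a tool call to move; the robot and the scene stay as the last step left them, time stands still between calls to the robot, and variables do not carry over. Pictures are saved under pics/ and viewed, on a budget of 10 in all, crops included, one or two more only if the job needs it, and the job is handed in when it is done.

Besides the shell and the picture viewer there is one more tool, called as a command line: name --argument value ..., lists and objects as JSON in quotes. play_rows: Moves the arm, as the interface text tells. Its arguments: {"type":"object","properties":{"targets":{"type":"array","items":{"type":"array","items":{"type":"array","items":{"type":"number"}}}}},"required":["targets"]}

```bash
ls; mkdir -p pics; python3 - <<'E'
from station import *
import cv2
s=sense(); print(s['tcp_pos'],s['ee_rot'],s['gripper_width'],s['time_s'])
for n in("side","top"):
    cv2.imwrite(f"pics/{n}0.png",capture(n)); c=get_calibration(n); print(n,c)
E
```

```text
pics
[ 0.2297765  -0.58062204  0.23847101] [[-9.29903975e-01 -3.67801279e-01 -9.03882698e-04]
 [-3.67802374e-01  9.29901859e-01  1.98661431e-03]
 [ 1.09842917e-04  2.17981074e-03 -9.99997618e-01]] 0.9982557205100425 0.0
side {'camera_matrix': array([[605.26309659,   0.        , 317.66732497],
       [  0.        , 605.26309659, 237.96926763],
       [  0.        ,   0.        ,   1.        ]]), 'D': array([0.02266671, 0.        , 0.        , 0.        , 0.        ]), 'T': array([[-0.99757798,  0.01312993, -0.06830653,  0.35916543],
       [-0.06598959, -0.48910701,  0.86972392,  1.36345683],
       [-0.02198979,  0.87212495,  0.48878882,  0.89047694],
       [ 0.        ,  0.        ,  0.        ,  1.        ]])}
top {'camera_matrix': array([[554.68008432,   0.        , 315.74895469],
       [  0.        , 554.68008432, 236.82343302],
       [  0.        ,   0.        ,   1.        ]]), 'D': array([0.02180097, 0.        , 0.        , 0.        , 0.        ]), 'T': array([[-0.00663117,  0.99795559, -0.0635662 ,  0.39627156],
       [-0.99984074, -0.00767012, -0.01611426,  0.01300226],
       [-0.01656887,  0.06344922,  0.99784752,  1.49301697],
       [ 0.        ,  0.        ,  0.        ,  1.        ]])}
```

View pics/top0.png

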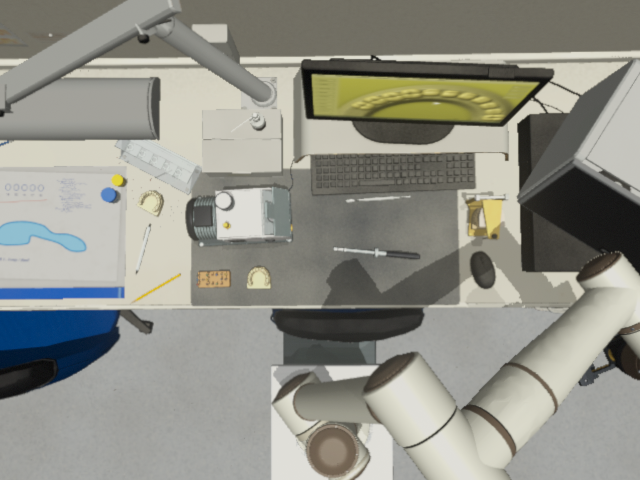

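View pics/side0.png

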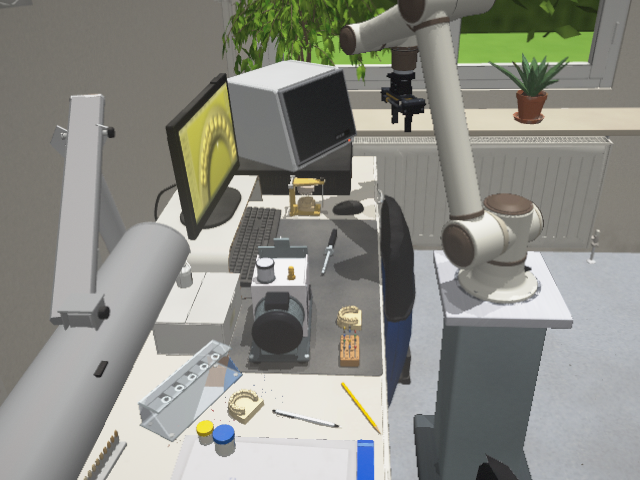

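Top shows the pump around (245,215), with its bay on the right. The dipstick lies from about (335,249) at the tip to (420,257). The side view shows the closed cover's tongue at (283,245). I'll zoom in on both in one picture.

```bash
python3 - <<'E'
import cv2,numpy as np
t=cv2.imread("pics/top0.png")[175:275,180:300]; s=cv2.imread("pics/side0.png")[225:365,240:345]
d=cv2.imread("pics/top0.png")[235:270,325:425]
a=cv2.resize(t,(480,400),interpolation=2); b=cv2.resize(s,(300,400),interpolation=2); c=cv2.resize(d,(500,175),interpolation=2)
o=np.zeros((580,780,3),np.uint8); o[:400,:480]=a;o[:400,480:]=b;o[405:,:500]=c
cv2.imwrite("pics/crop0.png",o)
E
```

```text
(no output)
```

View pics/crop0.png

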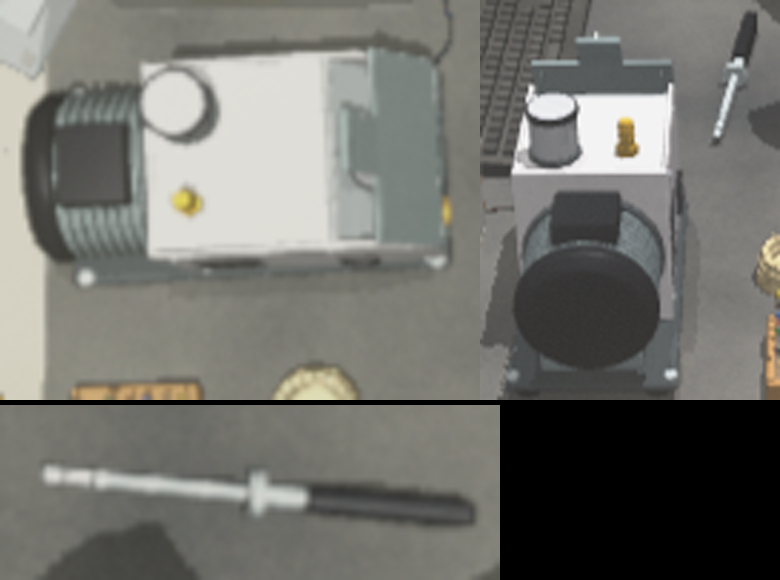

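```bash
cat > h.py <<'E'
import numpy as np,cv2
from station import *
def ray(n,px):
    c=get_calibration(n); u=cv2.undistortPoints(np.array([[px]],float),c['camera_matrix'],c['D'])[0,0]
    T=c['T']; d=T[:3,:3]@np.array([u[0],-u[1],-1]); return T[:3,3],d
def onz(n,px,z):
    o,d=ray(n,px); return o+d*(z-o[2])/d[2]
def proj(n,P):
    c=get_calibration(n);T=c['T']; q=(np.atleast_2d(P)-T[:3,3])@T[:3,:3]; q=q*[1,-1,-1]
    return cv2.projectPoints(q,np.zeros(3),np.zeros(3),c['camera_matrix'],c['D'])[0][:,0]
def tri(p1,p2):
    a,d=ray("top",p1); b,e=ray("side",p2); s=np.linalg.lstsq(np.c_[d,-e],b-a,rcond=None)[0]
    p,q=a+s[0]*d,b+s[1]*e; return (p+q)/2,np.linalg.norm(p-q)
E
python3 - <<'E'
from h import *
t=cv2.imread("pics/top0.png"); s=cv2.imread("pics/side0.png")
# pump top: white mask
m=cv2.inRange(t,(195,195,195),(255,255,255)); m[:, :214]=0; m[:,266:]=0; m[:185]=0; m[243:]=0
g=m.copy()
n,l,st,c=cv2.connectedComponentsWithStats(g); i=1+st[1:,4].argmax(); print(st[i])
r=cv2.minAreaRect(np.argwhere(l==i)[:,::-1].astype(np.float32)); print(r)
B=np.array([onz("top",p,.16)[:2] for p in cv2.boxPoints(r)]); print("box",B.round(4), np.linalg.norm(np.diff(B,axis=0),axis=1))
man=[(143,65),(327,55),(331,243),(150,258)]
print("manual",[onz("top",(x/4+180,y/4+175),.16)[:2].round(4) for x,y in man])
# dipstick
for k,p in dict(tip=(334,248.8),collar=(376.6,252.6),hf=(386.5,253.7),hb=(419.8,257.2)).items(): print(k,onz("top",p,.014).round(4))
# side picture corners of top, scale 300/105
for p in [(513,173),(664,178),(527,92),(670,95)]: print("side",onz("side",((p[0]-480)*105/300+240,p[1]*.35+225),.16).round(4))
q=lambda x,y:((x-480)*105/300+240,y*.35+225)
for a,b in [((345,105),(619,39)),((345,180),(577,38)),((375,50),(531,60)),((375,238),(671,62))]:
    print("cov",tri((a[0]/4+180,a[1]/4+175),q(*b)))
E
```

```text
[ 216  189   50   50 1753]
((239.72000122070312, 213.45999145507812), (47.815155029296875, 47.9815673828125), 86.8201675415039)
box [[0.5947 0.2796]
 [0.6002 0.1633]
 [0.4841 0.1569]
 [0.4786 0.2727]] [0.11650984 0.11623637 0.11588279]
manual [array([0.5938, 0.2764]), array([0.599 , 0.1647]), array([0.4848, 0.1624]), array([0.4765, 0.2717])]
tip [ 0.4581 -0.0116  0.014 ]
collar [ 0.4472 -0.1248  0.014 ]
hf [ 0.4441 -0.1511  0.014 ]
hb [ 0.4341 -0.2391  0.014 ]
side [0.5911 0.2787 0.16  ]
side [0.4755 0.2816 0.16  ]
side [0.5989 0.1596 0.16  ]
side [0.4809 0.1609 0.16  ]
cov (array([0.54222097, 0.14749443, 0.20631214]), np.float64(0.04015778152484067))
cov (array([0.53714807, 0.15112796, 0.20585012]), np.float64(0.03735490627078746))
cov (array([0.59887835, 0.13407539, 0.17563643]), np.float64(0.0009994265944215125))
cov (array([0.48415401, 0.13419701, 0.17572937]), np.float64(0.00469879293876748))
```

play_rows --targets '[[[1, 0.01, 0.025, 0.04, 0.08], [1, 0.025, 0.06, 0.04, 0.16], [1, 0.04, 0.1, 0.04, 0.25], [1, 0.056, 0.14, 0.04, 0.33], [1, 0.073, 0.18, 0.04, 0.415]]]'

```text
time_s: 0.52
tcp_pos: [0.3011, -0.4036, 0.2792]
ee_rot: [[-0.7, -0.714, -0.0], [-0.714, 0.7, 0.001], [-0.0, 0.001, -1.0]]
wrist_force: [1.9, 0.4, -0.4]
gripper_width: 0.71
```

play_rows --targets '[[[1, 0.016, 0.038, 0, 0.08], [1, 0.031, 0.076, 0, 0.16], [1, 0.047, 0.114, 0, 0.25], [1, 0.062, 0.152, 0, 0.33], [1, 0.078, 0.19, 0, 0.415]]]'

```text
time_s: 0.93
tcp_pos: [0.379, -0.2134, 0.2794]
ee_rot: [[-0.352, -0.936, -0.0], [-0.936, 0.352, 0.0], [-0.0, 0.0, -1.0]]
wrist_force: [2.0, -0.6, -0.4]
gripper_width: 0.33
```

play_rows --targets '[[[1, 0.016, 0.038, 0, 0.08], [1, 0.031, 0.076, 0, 0.16], [1, 0.047, 0.114, 0, 0.25], [1, 0.062, 0.152, 0, 0.33], [1, 0.078, 0.19, 0, 0.415]]]'

```text
time_s: 1.35
tcp_pos: [0.457, -0.0234, 0.2795]
ee_rot: [[0.055, -0.998, -0.0], [-0.998, -0.055, 0.0], [-0.0, 0.0, -1.0]]
wrist_force: [0.4, -1.8, 1.0]
gripper_width: 0.018
```

play_rows --targets '[[[1, 0.016, 0.038, 0, 0], [1, 0.031, 0.076, 0, 0], [1, 0.047, 0.114, 0, 0], [1, 0.062, 0.152, 0, 0], [1, 0.075, 0.18, 0, 0]]]'

```text
time_s: 1.77
tcp_pos: [0.5325, 0.1575, 0.279]
ee_rot: [[0.053, -0.999, -0.001], [-0.999, -0.053, -0.0], [0.0, 0.001, -1.0]]
wrist_force: [0.5, -0.5, -0.2]
gripper_width: 0.001
```

play_rows --targets '[[[1, 0.008, 0.027, 0, 0], [1, 0.008, 0.027, -0.03, 0], [1, 0.008, 0.027, -0.06, 0], [1, 0.008, 0.027, -0.077, 0], [1, 0.008, 0.027, -0.077, 0]]]'

```text
time_s: 2.18
tcp_pos: [0.5373, 0.1805, 0.1974]
ee_rot: [[0.051, -0.999, -0.01], [-0.999, -0.05, -0.005], [0.004, 0.01, -1.0]]
wrist_force: [-0.4, 0.4, -0.6]
gripper_width: 0.007
```

play_rows --targets '[[[1, 0.001, -0.015, 0, 0], [1, 0.002, -0.03, 0, 0], [1, 0.002, -0.04, 0, 0], [1, 0.003, -0.05, 0, 0], [1, 0.003, -0.06, 0, 0]]]'

```text
time_s: 2.6
tcp_pos: [0.5438, 0.1203, 0.2039]
ee_rot: [[0.05, -0.999, 0.002], [-0.999, -0.05, 0.001], [-0.001, -0.003, -1.0]]
wrist_force: [0.8, 0.7, 1.3]
gripper_width: 0.006
```

```bash
python3 - <<'E'
from h import *
s=capture("side"); t=capture("top")
o=np.hstack([cv2.resize(s[190:340,220:345],(375,450)),cv2.resize(t[165:265,195:295],(425,425))[:425].copy() if 0 else cv2.resize(t[165:271,195:295],(424,450))])
cv2.imwrite("pics/c1.png",o)
E
```

```text
(no output)
```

View pics/c1.png

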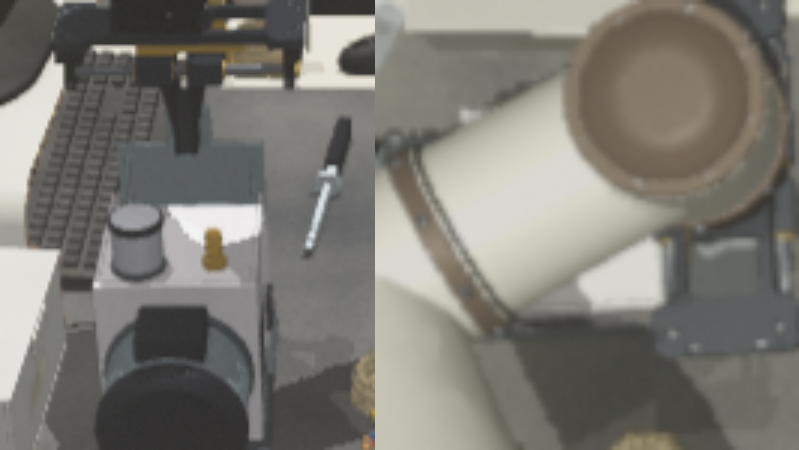

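The closed fingers stand centred behind the tongue, at about (187,130) in the left half, and the cover is already tipping outward. I'll continue along the arc.

play_rows --targets '[[[1, 0.001, -0.03, 0, 0], [1, 0.003, -0.06, 0, 0], [1, 0.004, -0.07, -0.02, 0], [1, 0.004, -0.082, -0.039, 0], [1, 0.005, -0.09, -0.058, 0]]]'

```text
time_s: 3.12
tcp_pos: [0.5485, 0.0306, 0.1447]
ee_rot: [[0.05, -0.999, 0.002], [-0.999, -0.05, 0.001], [-0.001, -0.002, -1.0]]
wrist_force: [-0.9, 0.8, 0.3]
gripper_width: 0.008
```

play_rows --targets '[[[1, 0, -0.001, -0.007, 0], [1, 0, -0.001, -0.012, 0], [1, 0, -0.001, -0.015, 0], [1, 0, -0.001, -0.018, 0], [1, 0, -0.001, -0.018, 0]]]'

```text
time_s: 3.53
tcp_pos: [0.5487, 0.0312, 0.1274]
ee_rot: [[0.052, -0.999, 0.001], [-0.999, -0.052, 0.0], [-0.0, -0.001, -1.0]]
wrist_force: [-0.6, -0.1, 1.1]
gripper_width: 0.008
```

play_rows --targets '[[[1, 0, 0, -0.002, 0], [1, 0, 0, -0.003, 0], [1, 0, 0, -0.004, 0], [1, 0, 0, -0.004, 0]]]'

```text
time_s: 3.87
tcp_pos: [0.549, 0.0313, 0.1268]
ee_rot: [[0.053, -0.999, 0.003], [-0.999, -0.053, -0.0], [0.0, -0.003, -1.0]]
wrist_force: [-6.8, 1.0, 17.7]
gripper_width: 0.005
```

play_rows --targets '[[[1, 0, 0, -0.002, 0], [1, 0, 0, -0.003, 0], [1, 0, 0, -0.003, 0]]]'

```text
time_s: 4.12
tcp_pos: [0.5491, 0.0313, 0.1265]
ee_rot: [[0.054, -0.999, 0.004], [-0.999, -0.054, -0.001], [0.001, -0.004, -1.0]]
wrist_force: [-12.9, 1.9, 32.7]
gripper_width: 0.006
```

play_rows --targets '[[[1, 0, 0, 0.03, 0], [1, 0, 0, 0.07, 0], [0, -0.01, -0.02, 0.1, 0], [0, -0.025, -0.055, 0.1, -0.08], [0, -0.04, -0.09, 0.1, -0.157]]]'

```text
time_s: 4.53
tcp_pos: [0.5094, -0.059, 0.2227]
ee_rot: [[-0.106, -0.994, 0.007], [-0.994, 0.106, 0.001], [-0.002, -0.007, -1.0]]
wrist_force: [0.1, -0.5, -1.3]
gripper_width: 0.157
```

play_rows --targets '[[[0, -0.015, -0.03, -0.02, 0], [0, -0.03, -0.06, -0.04, 0], [0, -0.045, -0.09, -0.06, 0], [0, -0.06, -0.12, -0.08, 0], [0, -0.07, -0.142, -0.1, 0]]]'

```text
time_s: 4.95
tcp_pos: [0.4372, -0.2028, 0.1195]
ee_rot: [[-0.106, -0.994, 0.002], [-0.994, 0.106, -0.0], [-0.0, -0.002, -1.0]]
wrist_force: [-0.2, -0.7, -0.1]
gripper_width: 0.528
```

```bash
python3 - <<'E'
from h import *
s=capture("side"); t=capture("top"); print(sense()['tcp_pos'])
o=np.hstack([cv2.resize(s[190:340,220:345],(375,450)),cv2.resize(t[165:265,255:350],(425,447))[:425].copy() if 0 else cv2.resize(t[165:271,185:285],(424,450))])
cv2.imwrite("pics/c2.png",o)
E
```

```text
[ 0.43456217 -0.20288289  0.11695084]
```

View pics/c2.png

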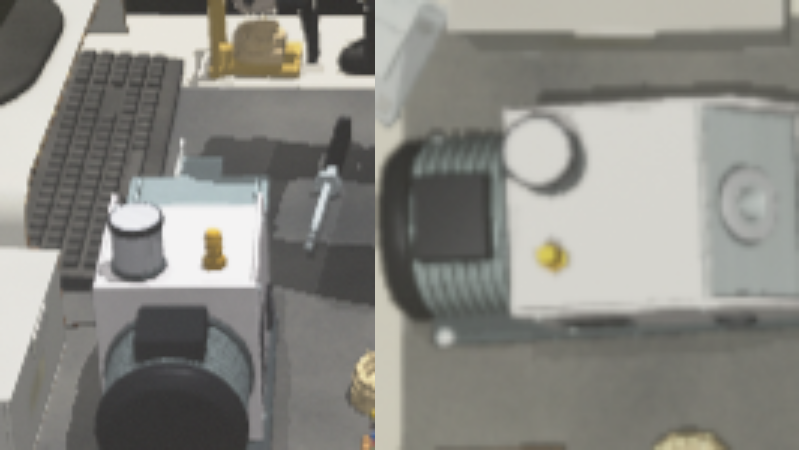

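The cover is down: the flange shows open at about (748,203) in the right half, and the shelf edge is at (225,165) on the left. The dipstick has not moved. I'll work out the mouth position from this and descend on the handle.

```bash
python3 - <<'E'
from h import *
t=cv2.imread("pics/c2.png")
print(onz("top",(185+(748-375)/4.24,165+203/4.245),.135))
c,s=np.cos(.052),np.sin(.052); print(np.array([.5385,.2285])-.09*np.array([-s,c]))
E
```

```text
[0.54282977 0.1399153  0.135     ]
[0.54317789 0.13862165]
```

play_rows --targets '[[[0, 0.001, 0.002, -0.03, 0], [0, 0.001, 0.002, -0.06, 0], [0, 0.001, 0.002, -0.08, 0], [0, 0.001, 0.002, -0.092, 0], [0, 0.001, 0.002, -0.092, 0]]]'

```text
time_s: 5.47
tcp_pos: [0.4388, -0.1986, 0.0259]
ee_rot: [[-0.105, -0.994, -0.003], [-0.994, 0.105, 0.0], [-0.0, 0.003, -1.0]]
wrist_force: [-0.3, 0.3, -0.4]
gripper_width: 0.962
```

play_rows --targets '[[[0.5, 0, 0, -0.003, 0], [0.8, 0, 0, -0.003, 0], [0.845, 0, 0, -0.003, 0], [0.845, 0, 0, -0.003, 0], [0.845, 0, 0, -0.003, 0]]]'

```text
time_s: 5.88
tcp_pos: [0.4398, -0.1994, 0.0254]
ee_rot: [[-0.106, -0.994, 0.002], [-0.994, 0.106, -0.0], [0.0, -0.002, -1.0]]
wrist_force: [0.4, -0.1, 0.4]
gripper_width: 0.705
```

play_rows --targets '[[[0.845, 0, 0, 0, 0], [0.845, 0, 0, 0, 0], [0.845, 0, 0, 0, 0], [0.845, 0, 0, 0, 0], [0.845, 0, 0, 0, 0]]]'

```text
time_s: 6.3
tcp_pos: [0.4391, -0.1995, 0.0246]
ee_rot: [[-0.106, -0.994, -0.0], [-0.994, 0.106, 0.0], [-0.0, 0.0, -1.0]]
wrist_force: [-0.5, -0.5, -0.7]
gripper_width: 0.326
```

play_rows --targets '[[[0.845, 0, 0, -0.002, 0], [0.845, 0, 0, -0.002, 0], [0.845, 0, 0, -0.002, 0], [0.845, 0, 0, -0.002, 0], [0.845, 0, 0, -0.002, 0]]]'

```text
time_s: 6.72
tcp_pos: [0.4392, -0.1994, 0.0225]
ee_rot: [[-0.106, -0.994, 0.0], [-0.994, 0.106, -0.0], [-0.0, -0.0, -1.0]]
wrist_force: [0.4, 1.2, -1.0]
gripper_width: 0.159
```

play_rows --targets '[[[0.845, 0, 0, 0, 0], [0.845, 0, 0, 0, 0], [0.845, 0, 0, 0, 0]]]'

```text
time_s: 6.97
tcp_pos: [0.4391, -0.1994, 0.0225]
ee_rot: [[-0.106, -0.994, -0.0], [-0.994, 0.106, 0.0], [-0.0, 0.0, -1.0]]
wrist_force: [0.3, 0.0, -0.6]
gripper_width: 0.16
```

play_rows --targets '[[[0.845, 0, 0, 0.012, 0], [0.845, 0, 0.001, 0.024, 0], [0.845, 0, 0.003, 0.036, 0], [0.845, 0.001, 0.006, 0.048, 0], [0.845, 0.001, 0.009, 0.055, 0]]]'

```text
time_s: 7.38
tcp_pos: [0.4407, -0.1904, 0.0787]
ee_rot: [[-0.106, -0.994, 0.002], [-0.994, 0.106, -0.0], [0.0, -0.002, -1.0]]
wrist_force: [0.6, -0.2, -1.3]
gripper_width: 0.16
```

```bash
python3 - <<'E'
from h import *
s=capture("side"); x=sense(); print(x['tcp_pos'],x['gripper_width'],x['wrist_force'],x['moment'])
cv2.imwrite("pics/c3.png",cv2.resize(s[170:290,270:400],(650,600)))
E
```

```text
[ 0.44117007 -0.1901541   0.07949661] 0.1623688279703556 [-0.72497818  1.01668987 -0.72726313] [0.02898317 0.05490526 0.05608419]
```

View pics/c3.png

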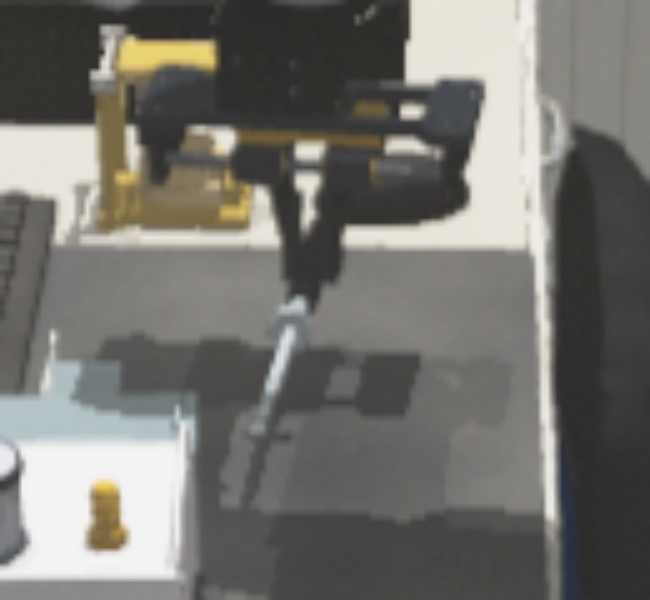

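```bash
cat >> h.py <<'E'
def onplane(n,px,p,u):   # vertical plane through p (xy) along u (xy)
    o,d=ray(n,px); nn=np.array([-u[1],u[0]]); return o+d*(nn@(np.array(p)-o[:2]))/(nn@d[:2])
def pitch(n,a,b,p,u):
    A,B=onplane(n,a,p,u),onplane(n,b,p,u); v=B-A; return A.round(4),B.round(4),np.linalg.norm(v).round(4),np.degrees(np.arctan2(-v[2],v[:2]@np.array(u))).round(2)
E
python3 - <<'E'
from h import *
print(pitch("side",(270+290/5,170+318/5),(270+255/5,170+428/5),(.4405,-.19),(.105,.9945)))
E
```

```text
(array([ 0.4469, -0.1296,  0.066 ]), array([ 0.4594, -0.0108,  0.0646]), np.float64(0.1194), np.float64(0.66))
```

```bash
cat >> h.py <<'E'
def model(n,H,u,th,ds):  # H handle point, u horizontal unit, th tip-down deg
    a=np.radians(th); v=np.array([u[0]*np.cos(a),u[1]*np.cos(a),-np.sin(a)]); return proj(n,np.array([np.array(H)+d*v for d in ds]))
E
python3 - <<'E'
from h import *
for th in (-2,0,2,5,10,15): print(th,model("side",(.4405,-.1902,.069),(.105,.9945),th,(.078,.19)).round(1).tolist())
E
```

```text
-2 [[327.0, 234.7], [320.3, 253.9]]
0 [[327.0, 235.6], [320.4, 256.0]]
2 [[327.0, 236.4], [320.4, 258.2]]
5 [[327.1, 237.6], [320.5, 261.3]]
10 [[327.2, 239.6], [320.8, 266.1]]
15 [[327.3, 241.4], [321.1, 270.5]]
```

The stick is held level; the tip at (321,256) matches the 0° model. I'll pitch it using the tube's own funnel, so next I line the tip up in front of the mouth.

play_rows --targets '[[[0.845, 0, 0, 0.025, 0], [0.845, 0, 0, 0.05, 0], [0.845, 0, 0, 0.075, 0.04], [0.845, 0.01, 0, 0.1, 0.08], [0.845, 0.025, 0.0, 0.1, 0.12]]]'

```text
time_s: 7.85
tcp_pos: [0.4671, -0.191, 0.1824]
ee_rot: [[0.017, -1.0, 0.009], [-1.0, -0.017, -0.002], [0.002, -0.009, -1.0]]
wrist_force: [1.5, -0.6, -0.9]
gripper_width: 0.161
```

play_rows --targets '[[[0.845, 0.02, 0.02, 0, 0.037], [0.845, 0.04, 0.04, 0, 0.037], [0.845, 0.06, 0.065, 0, 0.037], [0.845, 0.075, 0.085, 0, 0.037], [0.845, 0.088, 0.1, 0, 0.037]]]'

```text
time_s: 8.27
tcp_pos: [0.5537, -0.0888, 0.1765]
ee_rot: [[0.052, -0.999, -0.001], [-0.999, -0.052, 0.0], [-0.0, 0.001, -1.0]]
wrist_force: [-0.0, 0.1, -1.1]
gripper_width: 0.16
```

play_rows --targets '[[[0.845, 0, 0.005, -0.008, 0], [0.845, 0, 0.01, -0.016, 0], [0.845, 0, 0.01, -0.024, 0], [0.845, 0, 0.01, -0.032, 0], [0.845, 0, 0.01, -0.032, 0]]]'

```text
time_s: 8.68
tcp_pos: [0.5509, -0.0811, 0.143]
ee_rot: [[0.05, -0.999, -0.005], [-0.999, -0.05, -0.0], [-0.0, 0.005, -1.0]]
wrist_force: [-0.7, -0.5, -2.1]
gripper_width: 0.159
```

```bash
python3 - <<'E'
from h import *
s=capture("side"); t=capture("top"); x=sense(); P=x['tcp_pos']; print(P,x['ee_rot'][:2,1],x['gripper_width'])
u=(-.052,.9986)
for n in ("top","side"):
  print(n,"mouth",proj(n,(.543,.139,.135)).round(1))
  for th in (0,5): print(th,model(n,(P[0],P[1],P[2]-.01),u,th,(.08,.189)).round(1).tolist())
o=np.hstack([cv2.resize(s[210:290,240:320],(400,400),interpolation=2),cv2.resize(t[175:255,250:330],(400,400),interpolation=2)])
cv2.imwrite("pics/c4.png",o)
E
```

```text
[ 0.55247541 -0.0812251   0.14501248] [-0.99874616 -0.05004146] 0.16036718508513606
top mouth [[273.3 212.7]]
0 [[330.3, 210.1], [286.1, 212.8]]
5 [[330.4, 210.4], [286.9, 213.5]]
side mouth [[281.7 262.1]]
0 [[286.0, 233.7], [283.4, 255.3]]
5 [[286.2, 236.0], [283.7, 260.9]]
```

View pics/c4.png

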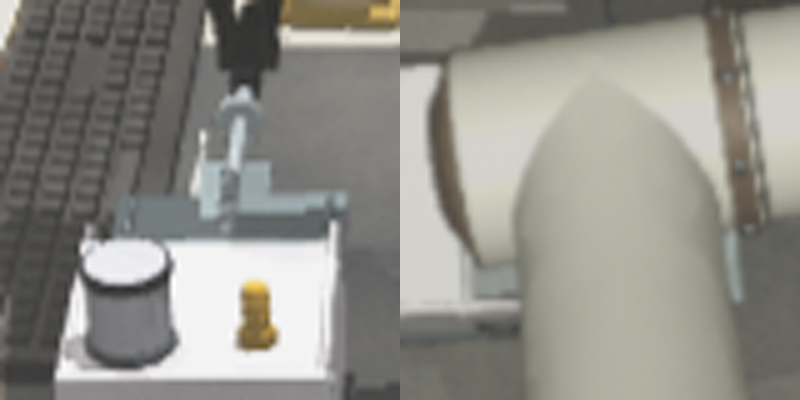

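The top view is blocked by the arm. The side view shows the tip at (285,256), so the stick is level and about 2 mm to the -x side. I'll let it settle and correct that.

play_rows --targets '[[[0.845, 0, 0, 0, 0], [0.845, 0, 0, 0, 0], [0.845, 0, 0, 0, 0]]]'

```text
time_s: 9.03
tcp_pos: [0.5534, -0.0807, 0.1461]
ee_rot: [[0.051, -0.999, 0.001], [-0.999, -0.051, 0.0], [-0.0, -0.001, -1.0]]
wrist_force: [0.4, -0.0, -1.0]
gripper_width: 0.162
```

play_rows --targets '[[[0.845, 0.001, 0.006, -0.003, 0], [0.845, 0.0005, 0.014, -0.003, 0], [0.845, 0, 0.022, -0.003, 0], [0.845, 0, 0.028, -0.003, 0], [0.845, 0, 0.032, -0.003, 0]]]'

```text
time_s: 9.45
tcp_pos: [0.5532, -0.0472, 0.1426]
ee_rot: [[0.052, -0.999, 0.0], [-0.999, -0.052, 0.0], [-0.0, -0.0, -1.0]]
wrist_force: [-0.3, 0.3, -0.6]
gripper_width: 0.157
```

play_rows --targets '[[[0.845, 0, 0.003, 0, 0], [0.845, 0, 0.005, 0, 0], [0.845, 0, 0.005, 0, 0]]]'

```text
time_s: 9.7
tcp_pos: [0.5532, -0.043, 0.1426]
ee_rot: [[0.052, -0.999, 0.0], [-0.999, -0.052, 0.0], [-0.0, -0.0, -1.0]]
wrist_force: [0.1, 0.7, -0.3]
gripper_width: 0.161
```

play_rows --targets '[[[0.845, 0, 0.003, 0.008, 0], [0.845, 0, 0.005, 0.02, 0], [0.845, 0, 0.007, 0.034, 0], [0.845, -0.001, 0.011, 0.05, 0], [0.845, -0.001, 0.015, 0.064, 0]]]'

```text
time_s: 10.12
tcp_pos: [0.552, -0.0292, 0.2081]
ee_rot: [[0.05, -0.999, 0.0], [-0.999, -0.05, -0.001], [0.001, -0.0, -1.0]]
wrist_force: [-0.3, -0.4, -1.2]
gripper_width: 0.158
```

```bash
python3 - <<'E'
from h import *
s=capture("side"); x=sense(); P=x['tcp_pos']; print(P,x['wrist_force'],x['gripper_width'])
u=(-.052,.9986); n="side"
for th in (0,10,20,30): print(th,model(n,(P[0],P[1],P[2]-.01),u,th,(-.04,.076,.189)).round(1).tolist())
cv2.imwrite("pics/c5.png",cv2.resize(s[190:290,240:340],(600,600),interpolation=2))
E
```

```text
[ 0.55376124 -0.02846544  0.2111271 ] [ 0.16810196 -1.46016221  1.41987574] 0.1606065617837589
0 [[284.8, 199.4], [282.0, 219.8], [278.7, 242.4]]
10 [[284.7, 197.1], [282.3, 224.3], [279.6, 254.0]]
20 [[284.5, 195.1], [282.6, 228.1], [280.5, 263.7]]
30 [[284.3, 193.4], [283.0, 231.3], [281.6, 271.2]]
```

View pics/c5.png

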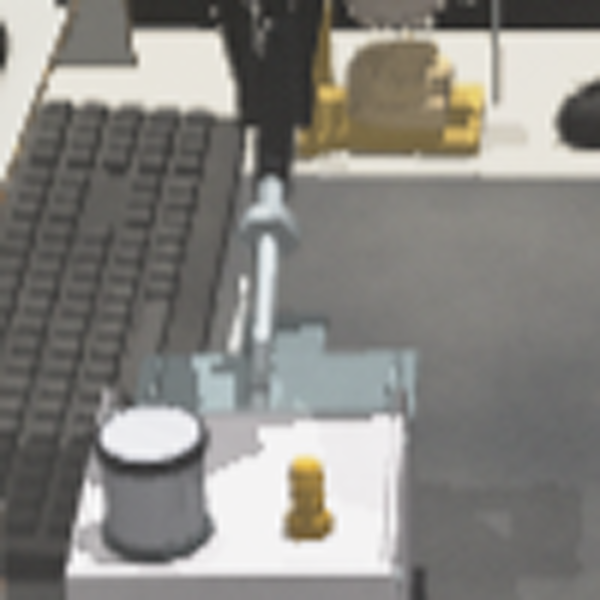

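The tip is inside the mouth, and the rod runs down behind the housing edge at about (262,405). The collar at (268,218) fits a pitch of about 15–20°, so the pivot works and I continue to 40°.

play_rows --targets '[[[0.845, 0, 0.005, 0.012, 0], [0.845, 0, 0.011, 0.024, 0], [0.845, -0.001, 0.018, 0.034, 0], [0.845, -0.001, 0.025, 0.042, 0], [0.845, -0.002, 0.031, 0.048, 0]]]'

```text
time_s: 10.58
tcp_pos: [0.5503, 0.003, 0.2555]
ee_rot: [[0.051, -0.999, 0.001], [-0.999, -0.051, -0.0], [0.0, -0.001, -1.0]]
wrist_force: [-0.6, -1.0, -0.6]
gripper_width: 0.155
```

play_rows --targets '[[[0.845, 0, 0.004, -0.003, 0], [0.845, 0, 0.008, -0.006, 0], [0.845, -0.001, 0.011, -0.01, 0], [0.845, -0.001, 0.015, -0.013, 0], [0.845, -0.001, 0.015, -0.013, 0]]]'

```text
time_s: 11.0
tcp_pos: [0.5484, 0.0183, 0.2398]
ee_rot: [[0.051, -0.999, -0.003], [-0.999, -0.051, -0.0], [-0.0, 0.003, -1.0]]
wrist_force: [0.3, 1.3, -0.7]
gripper_width: 0.156
```

play_rows --targets '[[[0.845, 0, 0.002, 0.002, 0], [0.845, 0, 0.007, 0, 0], [0.845, 0, 0.012, -0.004, 0], [0.845, 0, 0.017, -0.008, 0], [0.845, 0, 0.021, -0.011, 0]]]'

```text
time_s: 11.42
tcp_pos: [0.5489, 0.039, 0.2298]
ee_rot: [[0.051, -0.999, -0.001], [-0.999, -0.051, -0.0], [0.0, 0.001, -1.0]]
wrist_force: [0.1, -1.2, -1.0]
gripper_width: 0.16
```

```bash
python3 - <<'E'
from h import *
s=capture("side"); x=sense(); P=x['tcp_pos']; print(P,x['wrist_force'],x['gripper_width'])
u=(-.052,.9986); n="side"
for th in (30,40,50): print(th,model(n,(P[0],P[1],P[2]-.01),u,th,(-.04,.076,.08)).round(1).tolist())
cv2.imwrite("pics/c6.png",cv2.resize(s[190:290,240:340],(600,600),interpolation=2))
E
```

```text
[0.54874024 0.03956015 0.2292071 ] [ 0.5208375  -0.49396186 -1.57295411] 0.16023244681141804
30 [[282.9, 198.4], [281.4, 238.3], [281.4, 239.7]]
40 [[282.7, 197.0], [281.8, 240.7], [281.8, 242.2]]
50 [[282.4, 196.0], [282.3, 242.1], [282.3, 243.7]]
```

View pics/c6.png

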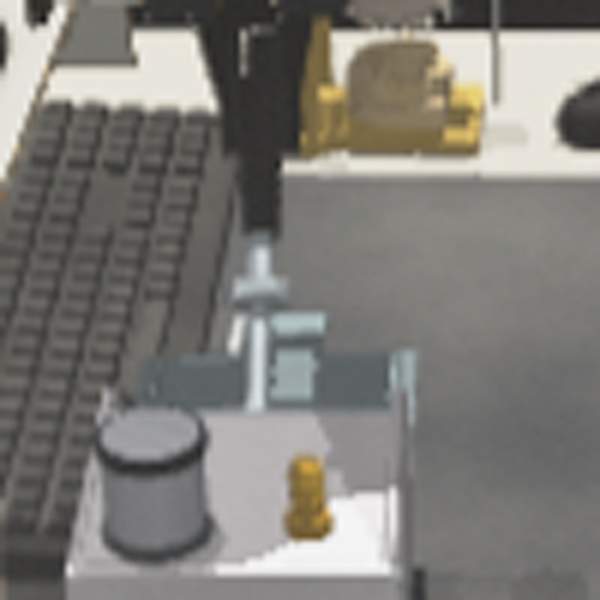

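The stick follows the bore, with the collar at (260,290), about 35–40°, and forces near zero. I'll slide it further in.

play_rows --targets '[[[0.845, 0, 0.006, -0.005, 0], [0.845, -0.001, 0.012, -0.01, 0], [0.845, -0.001, 0.018, -0.015, 0], [0.845, -0.002, 0.024, -0.02, 0], [0.845, -0.002, 0.03, -0.025, 0]]]'

```text
time_s: 11.88
tcp_pos: [0.547, 0.0693, 0.2049]
ee_rot: [[0.051, -0.999, -0.0], [-0.999, -0.051, 0.0], [-0.0, 0.0, -1.0]]
wrist_force: [0.3, -0.6, -0.5]
gripper_width: 0.159
```

play_rows --targets '[[[0.845, 0, 0.002, -0.002, 0], [0.845, 0, 0.004, -0.0035, 0], [0.845, 0, 0.006, -0.005, 0], [0.845, 0, 0.008, -0.007, 0], [0.845, 0, 0.008, -0.007, 0]]]'

```text
time_s: 12.3
tcp_pos: [0.5471, 0.0768, 0.1983]
ee_rot: [[0.051, -0.999, -0.0], [-0.999, -0.051, 0.0], [-0.0, 0.0, -1.0]]
wrist_force: [0.2, -0.3, -1.3]
gripper_width: 0.16
```

Not home yet by force, so I'll keep creeping with a slightly firmer grip.

play_rows --targets '[[[0.87, 0, 0.001, -0.001, 0], [0.87, 0, 0.002, -0.002, 0], [0.87, 0, 0.003, -0.0025, 0], [0.87, 0, 0.004, -0.0035, 0], [0.87, 0, 0.004, -0.0035, 0]]]'

```text
time_s: 12.72
tcp_pos: [0.5473, 0.08, 0.1959]
ee_rot: [[0.051, -0.999, 0.0], [-0.999, -0.051, -0.001], [0.001, -0.0, -1.0]]
wrist_force: [-1.5, -3.2, 3.8]
gripper_width: 0.154
```

play_rows --targets '[[[0.87, 0, 0.001, -0.001, 0], [0.87, 0, 0.002, -0.002, 0], [0.87, 0, 0.003, -0.0025, 0], [0.87, 0, 0.003, -0.0025, 0], [0.87, 0, 0.003, -0.0025, 0]]]'

```text
time_s: 13.13
tcp_pos: [0.5475, 0.0803, 0.1958]
ee_rot: [[0.052, -0.999, 0.001], [-0.999, -0.052, -0.006], [0.006, -0.001, -1.0]]
wrist_force: [-3.2, -11.2, 13.6]
gripper_width: 0.159
```

play_rows --targets '[[[0.87, 0, 0, 0.001, 0], [0.87, 0, 0, 0.001, 0], [0.87, 0, 0, 0.001, 0], [0.87, 0, 0, 0.001, 0], [0.87, 0, 0, 0.001, 0]]]'

```text
time_s: 13.55
tcp_pos: [0.5473, 0.0804, 0.196]
ee_rot: [[0.051, -0.999, 0.001], [-0.999, -0.051, -0.005], [0.005, -0.0, -1.0]]
wrist_force: [-1.8, -11.4, 10.5]
gripper_width: 0.158
```

play_rows --targets '[[[0.87, 0, 0, 0, 0], [0.87, 0, 0, 0, 0], [0.87, 0, 0, 0, 0], [0.87, 0, 0, 0, 0], [0.87, 0, 0, 0, 0]]]'

```text
time_s: 13.97
tcp_pos: [0.5473, 0.0805, 0.196]
ee_rot: [[0.051, -0.999, 0.001], [-0.999, -0.051, -0.005], [0.005, -0.0, -1.0]]
wrist_force: [-2.3, -10.9, 9.6]
gripper_width: 0.158
```

```bash
python3 - <<'E'
from h import *
s=capture("side"); x=sense(); P=x['tcp_pos']; print(P,x['wrist_force'],x['gripper_width'])
b=np.array([-.052*.766,.9986*.766,-.643]); print(proj("side",np.array([.543,.139,.135])-np.outer([0,.008,.03],b)).round(1))
cv2.imwrite("pics/c7.png",cv2.resize(s[220:270,250:320],(770,550),interpolation=2))
E
```

```text
[0.54734826 0.08046662 0.19601167] [ -2.5663829  -11.24941212   9.45760135] 0.15733264923325443
[[281.7 262.1]
 [281.8 258.9]
 [281.9 250.2]]
```

View pics/c7.png

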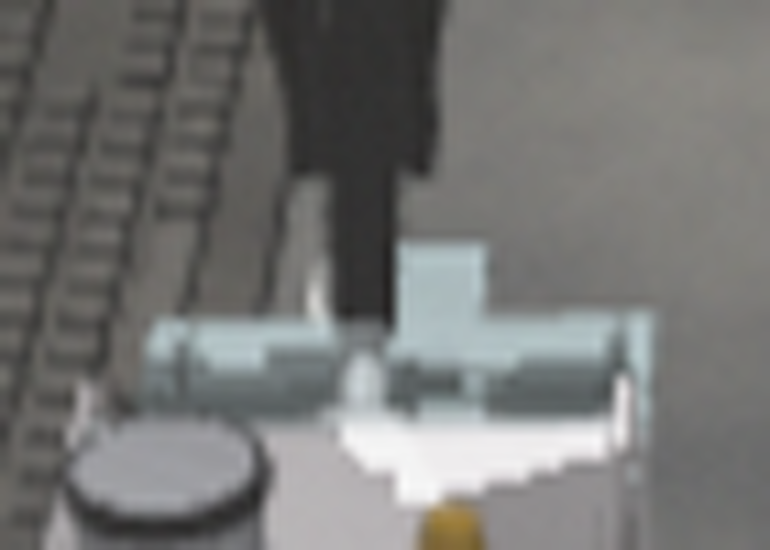

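The handle's front end shows at (362,325), row 249, against a predicted 250 for fully home. The force points straight back out along the bore, so the collar is seated. I'll hold a little longer, firm the grip and draw out along the bore.

play_rows --targets '[[[0.87, 0, 0, 0, 0], [0.87, 0, 0, 0, 0], [0.9, 0, 0, 0, 0], [0.9, 0, 0, 0, 0], [0.9, 0, 0, 0, 0]]]'

```text
time_s: 14.43
tcp_pos: [0.5473, 0.0805, 0.196]
ee_rot: [[0.051, -0.999, 0.001], [-0.999, -0.051, -0.005], [0.005, -0.0, -1.0]]
wrist_force: [-1.2, -10.5, 10.4]
gripper_width: 0.158
```

play_rows --targets '[[[0.9, 0, -0.006, 0.005, 0], [0.9, 0.001, -0.014, 0.012, 0], [0.9, 0.001, -0.023, 0.019, 0], [0.9, 0.002, -0.033, 0.028, 0], [0.9, 0.002, -0.043, 0.036, 0]]]'

```text
time_s: 14.85
tcp_pos: [0.5491, 0.0398, 0.2301]
ee_rot: [[0.051, -0.999, -0.001], [-0.999, -0.051, 0.0], [-0.0, 0.001, -1.0]]
wrist_force: [0.2, 0.2, -2.6]
gripper_width: 0.158
```

play_rows --targets '[[[0.9, 0.001, -0.012, 0.01, 0], [0.9, 0.001, -0.024, 0.02, 0], [0.9, 0.002, -0.036, 0.03, 0], [0.9, 0.002, -0.048, 0.04, 0], [0.9, 0.003, -0.06, 0.05, 0]]]'

```text
time_s: 15.27
tcp_pos: [0.5524, -0.0207, 0.2812]
ee_rot: [[0.051, -0.999, 0.001], [-0.999, -0.051, 0.0], [-0.0, -0.001, -1.0]]
wrist_force: [0.0, 0.3, 0.2]
gripper_width: 0.16
```

play_rows --targets '[[[0.9, 0, -0.015, 0.015, 0], [0.9, -0.01, -0.04, 0.02, 0], [0.9, -0.025, -0.075, 0.02, 0], [0.9, -0.04, -0.11, 0.01, 0], [0.9, -0.055, -0.14, -0.01, 0]]]'

```text
time_s: 15.68
tcp_pos: [0.4982, -0.1619, 0.2729]
ee_rot: [[0.051, -0.999, 0.008], [-0.999, -0.052, -0.001], [0.002, -0.008, -1.0]]
wrist_force: [1.5, -0.1, -1.5]
gripper_width: 0.158
```

play_rows --targets '[[[0.9, -0.01, -0.02, -0.025, 0], [0.9, -0.02, -0.04, -0.05, 0], [0.9, -0.03, -0.06, -0.075, 0], [0.9, -0.037, -0.07, -0.1, 0], [0.9, -0.037, -0.07, -0.11, 0]]]'

```text
time_s: 16.1
tcp_pos: [0.457, -0.2311, 0.1569]
ee_rot: [[0.047, -0.999, -0.005], [-0.999, -0.047, 0.002], [-0.002, 0.005, -1.0]]
wrist_force: [-1.7, -0.3, 0.1]
gripper_width: 0.158
```

```bash
python3 - <<'E'
from h import *
s=capture("side");capture("top"); t=capture("top"); x=sense(); P=x['tcp_pos']; print(P,x['wrist_force'],x['gripper_width'])
u=(-.052,.9986)
for n in("side","top"):
  for th in (20,30,40,50): print(n,th,model(n,(P[0],P[1],P[2]-.01),u,th,(.076,.19)).round(1).tolist())
o=np.zeros((480,800,3),np.uint8); o[:,:400]=cv2.resize(s[190:290,280:363],(400,480),interpolation=2); o[:,400:]=cv2.resize(t[190:290,310:393],(400,480),interpolation=2)
cv2.imwrite("pics/c8.png",o)
E
```

```text
[ 0.4607665  -0.22989707  0.16004703] [-0.53753821 -1.33085582  0.13077246] 0.16002438506172056
side 20 [[324.6, 210.5], [324.7, 241.3]]
side 30 [[324.7, 213.4], [324.9, 248.3]]
side 40 [[324.8, 215.6], [325.1, 253.3]]
side 50 [[324.9, 217.0], [325.3, 256.2]]
top 20 [[394.4, 246.9], [350.3, 250.1]]
top 30 [[396.1, 247.0], [355.1, 250.3]]
top 40 [[398.6, 247.0], [361.8, 250.2]]
top 50 [[401.8, 247.0], [369.9, 250.1]]
```

View pics/c8.png

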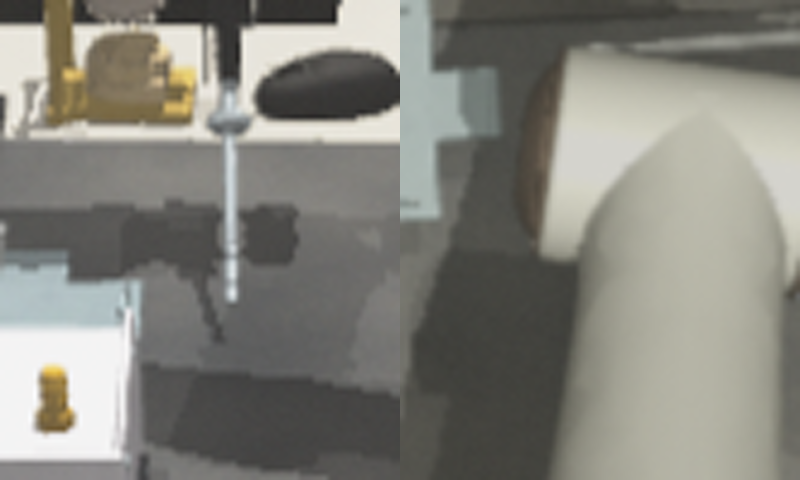

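play_rows --targets '[[[0.845, 0, 0, -0.012, 0], [0.845, 0, 0, -0.024, 0], [0.845, 0, -0.009, -0.037, 0], [0.845, 0.001, -0.019, -0.051, 0], [0.845, 0.001, -0.026, -0.066, 0]]]'

```text
time_s: 16.67
tcp_pos: [0.4647, -0.2561, 0.0962]
ee_rot: [[0.054, -0.999, 0.007], [-0.999, -0.054, -0.003], [0.003, -0.007, -1.0]]
wrist_force: [-0.5, -0.9, 0.7]
gripper_width: 0.156
```

play_rows --targets '[[[0.845, 0, -0.007, -0.015, 0], [0.845, 0, -0.012, -0.03, 0], [0.845, 0.001, -0.016, -0.047, 0], [0.845, 0.001, -0.018, -0.06, 0], [0.845, 0.001, -0.018, -0.065, 0]]]'

```text
time_s: 17.08
tcp_pos: [0.4644, -0.2737, 0.029]
ee_rot: [[0.052, -0.999, 0.003], [-0.999, -0.052, -0.001], [0.001, -0.002, -1.0]]
wrist_force: [0.3, -1.8, 2.3]
gripper_width: 0.161
```

play_rows --targets '[[[0.845, 0, 0, -0.002, 0], [0.845, 0, 0, -0.004, 0], [0.845, 0, 0, -0.005, 0], [0.845, 0, 0, -0.005, 0]]]'

```text
time_s: 17.42
tcp_pos: [0.4639, -0.2736, 0.0249]
ee_rot: [[0.052, -0.999, 0.004], [-0.999, -0.052, -0.001], [0.001, -0.004, -1.0]]
wrist_force: [1.5, -1.8, 2.9]
gripper_width: 0.162
```

play_rows --targets '[[[0.65, 0, 0, 0, 0], [0.65, 0, 0, -0.001, 0], [0.65, 0, 0, -0.002, 0], [0.65, 0, 0, -0.002, 0], [0.65, 0, 0, -0.002, 0]]]'

```text
time_s: 17.83
tcp_pos: [0.4617, -0.2732, 0.0212]
ee_rot: [[0.051, -0.999, -0.001], [-0.999, -0.051, 0.0], [-0.0, 0.001, -1.0]]
wrist_force: [0.2, -0.2, 0.3]
gripper_width: 0.338
```

play_rows --targets '[[[0.9, 0, 0, 0, 0], [0.9, 0, 0, 0, 0], [0.9, 0, 0, 0, 0], [0.9, 0, 0, 0, 0], [0.9, 0, 0, 0, 0]]]'

```text
time_s: 18.25
tcp_pos: [0.4622, -0.2734, 0.0215]
ee_rot: [[0.051, -0.999, 0.0], [-0.999, -0.051, 0.0], [-0.0, -0.0, -1.0]]
wrist_force: [-0.2, -0.7, -1.3]
gripper_width: 0.161
```

play_rows --targets '[[[1, 0, 0, 0, 0], [1, 0, 0, 0, 0], [1, 0, 0, 0, 0], [1, 0, 0, 0, 0]]]'

```text
time_s: 18.58
tcp_pos: [0.4622, -0.2734, 0.0216]
ee_rot: [[0.051, -0.999, 0.0], [-0.999, -0.051, -0.0], [0.0, -0.0, -1.0]]
wrist_force: [0.9, -0.3, -0.0]
gripper_width: 0.158
```

play_rows --targets '[[[1, 0, 0, 0.01, 0], [1, 0, 0, 0.025, 0], [1, 0, 0, 0.042, 0], [1, 0, 0, 0.06, 0], [1, 0, 0, 0.08, 0]]]'

```text
time_s: 19.0
tcp_pos: [0.4616, -0.2733, 0.1026]
ee_rot: [[0.051, -0.999, -0.001], [-0.999, -0.051, 0.0], [-0.0, 0.001, -1.0]]
wrist_force: [-0.3, 0.6, -0.9]
gripper_width: 0.155
```

play_rows --targets '[[[1, 0, 0, 0.025, 0], [1, 0, 0, 0.05, 0], [1, 0, 0, 0.075, 0], [1, 0, 0, 0.095, 0], [1, 0, 0, 0.107, 0]]]'

```text
time_s: 19.42
tcp_pos: [0.4628, -0.2738, 0.2121]
ee_rot: [[0.051, -0.999, 0.004], [-0.999, -0.051, -0.002], [0.002, -0.004, -1.0]]
wrist_force: [0.8, 1.4, -0.9]
gripper_width: 0.155
```

play_rows --targets '[[[1, 0, 0, 0.001, 0], [1, 0, 0, 0.001, 0], [1, 0, 0, 0.001, 0], [1, 0, 0, 0.001, 0], [1, 0, 0, 0.001, 0]]]'

```text
time_s: 19.83
tcp_pos: [0.4615, -0.2732, 0.2083]
ee_rot: [[0.051, -0.999, -0.003], [-0.999, -0.051, 0.001], [-0.001, 0.003, -1.0]]
wrist_force: [0.1, 0.3, -0.3]
gripper_width: 0.154
```

```bash
python3 - <<'E'
from h import *
s=capture("side"); t=capture("top"); x=sense(); P=x['tcp_pos']; print(P,x['wrist_force'],x['moment'],x['gripper_width'],np.abs(x['joint_velocities']).max())
u=(-.052,.9986)
for n in("side","top"):
  for th in (-5,0,5,10): print(n,th,model(n,(P[0],P[1],P[2]-.01),u,th,(.076,.19)).round(1).tolist())
o=np.zeros((600,800,3),np.uint8); o[:,:400]=cv2.resize(s[160:300,250:343],(400,600),interpolation=2); o[:300,400:]=cv2.resize(t[180:300,190:350],(400,300)); o[300:,400:]=cv2.resize(t[180:300,350:510],(400,300))
cv2.imwrite("pics/c9.png",o)
E
```

```text
[ 0.46181653 -0.27332899  0.2086434 ] [ 0.53983122  0.32231019 -1.10514385] [-0.07052079  0.09526095 -0.02263398] 0.16035193374402093 0.33144888292533947
side -5 [[324.7, 178.4], [324.4, 192.3]]
side 0 [[324.7, 180.6], [324.5, 198.1]]
side 5 [[324.7, 182.7], [324.6, 203.6]]
side 10 [[324.8, 184.7], [324.7, 208.8]]
top -5 [[415.8, 244.9], [367.1, 247.6]]
top 0 [[415.2, 245.0], [366.2, 247.9]]
top 5 [[414.8, 245.1], [366.0, 248.2]]
top 10 [[414.8, 245.2], [366.4, 248.4]]
```

View pics/c9.png

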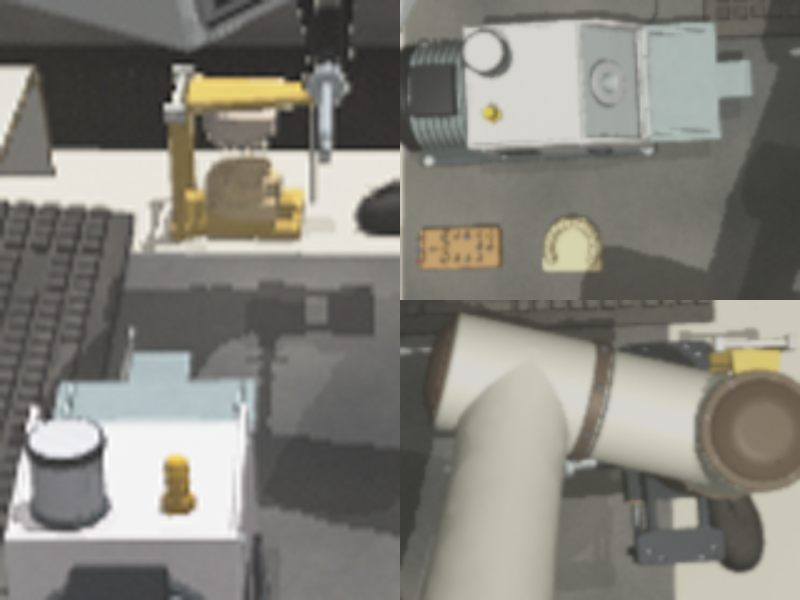

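The cover is down as a shelf. The tip is at row 197 and the collar at row 180, matching the level model (198 and 181). The models, bur block and articulator look undisturbed, so I'm handing in.

```bash
python3 -c "
from station import *
print(finish_job()); s=sense(); print(s['tcp_pos'],s['gripper_width'],s['time_s'])"
```

```text
the job is handed in; nothing more can be done
None
the job is handed in; nothing more can be done
```

The oil check was carried out as asked and handed in at about 20 s of the 67 s allowed; no verdict was reported.

- **Cover:** I pushed the tongue out from behind and pressed it down to its stop, where it pushed back with about 33 N. It was still down as a shelf in the last picture.
- **Dipstick in:** The gripper only points down, so I let the tube's funnel tilt the stick to the 40° slope as I raised the handle. I then slid it in until the collar stopped. The force there, about 15 N, pointed straight back out along the bore, and I held it for more than a second. The collar itself was hidden from the camera, so "home" rests on that force and on the handle's position matching the prediction to about 1 pixel.
- **Dipstick out:** I drew it out along the bore, laid it level on the mat, regrasped it and lifted it about 20 cm, some 23 cm clear of the cover.
- **Last checks:** The side view shows the stick level to within about 2°. It was never rolled, so the marked flat should still face up, but I did not look at the flat itself. The upper model, bur block and articulator looked unmoved. The mouse and wax carver were partly hidden by the arm and the third model was outside the last crop, so I did not check those three closely, though nothing came near them.
- **Picture budget:** I viewed 13 pictures, three more than the budget of 10 and one past the one or two extra you allowed.

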